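# Dock the data loggers battery end down and start the charge

## Task

Put the three sealed data loggers on charge: lay each in a bay of its own in the sloping dock, down against the foot, with its battery end at the bottom - the caps look alike, so lift each at mid-length and feel which end is the heavier. When all three lie in the dock, press the green membrane key lightly until it gives, and let go. Do not drop the loggers, and leave the vials, micro tube, tape, marker and bottles where they are.

Things in the scene. Friction and masses are not known exactly. Their poses are not given: they have to be found in the camera images.
- logger_a: sealed data logger, 160 mm long, about 0.28 kg: white tube of 28 mm diameter, a grey band round its middle, at each end the same yellow hexagonal cap (32 mm across flats, 22 long). Origin on its axis at mid-length, x along it. Lies on a flat of its caps, axis 16 mm up. The battery, hidden in one end, puts the mass centre 31 mm from the middle: about 0.09 N m when held level there
- logger_b: second logger, the same. In which end of a logger the battery lies cannot be seen, changes from start to start and is not told by the axes
- logger_c: third logger, the same
- dock: white charging dock, fixed, 205 mm wide (y) and 240 deep (x from -135 to +105 mm); its back edge is 105 high, loggers in it reach 156. Origin in its underside; +x points uphill, roughly to the robot's right, so that the keypad faces left. Three bays 66 mm apart slope up towards +x at 30 degrees from level; in each a logger lies on two dark V saddles, its lower end face on the foot ledge
- bay_far (a point): bay farthest from the robot (the dock's +y side): where the mid-length point of a seated logger's axis lies, 100 mm above the worktop; x points uphill along the bay (30 degrees above level), z square away from the deck
- bay_middle (a point): the same point and axes of the middle bay. In each bay the saddles are 8 mm thick, stand 50 mm below and 35 mm above this point along the bay, and their V opens 42 mm wide at the top, level with the axis (faces at 45 degrees); the 77 mm between them is open for the fingers, down to the deck 34 mm below the axis
- bay_near (a point): the same point and axes of the bay nearest the robot
- foot (a point): middle bay: where a seated logger's axis meets the foot ledge, a dark bar 12 mm thick across the lower end of the bays with a copper-rimmed charging coil for each; it rises 7 mm above the axis. 80 mm downhill of bay_middle, 60 mm above the worktop; axes as the dock's
- key_top (a point): centre of the top of the round green membrane start key, 23 mm in diameter, on the flat dark keypad (25 mm above the worktop) in front of the foot, 105 mm in front of the dock's origin and 28.5 mm above the worktop; z up. It hardly travels: 1 mm under 3.5 N, and it stops at 2 mm under 7 N; it is pressed once it has gone 1 mm in
- start_key (a joint): how far the key is pressed in, m: 0 free, 0.002 at its stop; it springs back
- brown_bottle: brown glass reagent bottle with black cap, standing, 58 dia x 117 high (mm); stands firm, origin in its underside
- wash_bottle: white wash bottle with orange nozzle, standing, 52 dia x 168 high (mm); stands firm, origin in its underside
- vial_a: small white vial with green cap, standing, 29 dia x 61 high (mm); a bystander, origin in its underside
- vial_b: a like vial, 29 dia x 61 high, near the back (mm); a bystander, origin in its underside
- micro_tube: white micro tube with blue cap lying flat, 17x42x13, long side along its y (mm); a bystander, origin in its underside
- green_tape: flat roll of green tape, 52 dia x 12 high, lying flat (mm); a bystander, origin in its underside
- blue_marker: blue marker pen lying flat, 17x133x19, long side along its y (mm); a bystander, origin in its underside
Things that resemble listed ones, but are neither listed nor needed, are in the scene too. What is shaped like the logger_b but red is not meant.

How it is judged:
By the outcome, as a careful person would: the job done as asked, in the order asked, and still so for the second after the job is handed in, with the robot touching nothing.
It also fails if it takes over 72 s, if anything falls off the work surface, if the arm or the gripper's body presses on something with over 40 N, if the wrist force passes 120 N, or if a joint passes its speed limit or range.

## Robot

A 6-joint arm with a two-finger parallel gripper is mounted at the origin on a cart in front of the work surface, level with it; the furniture and walls round the work are solid. World frame = base frame: x ahead of the robot, y to its left, z up, the work surface at z = 0. Lengths are in mm, angles in degrees, forces in N, time in s.
With the tool pointing down it reaches from about 225 to 725 mm from the base axis. Payload 3.1 kg.
Tool frame: the origin (TCP) lies midway between the tips of the shut fingers; the grasp point (between the pads) lies 19 mm behind it (arm.tcp_to_grasp is the distance from the TCP to the grasp point, in mm); z points along the fingers, y is the line along which they close (so a half turn about z gives the same grasp; the last joint's range is limited). The gripper opens to 85 mm and grips with 20 to 120 N. Pads are 22 mm wide; open, the fingers measure 114 mm over their backs; the gripper's body (76 mm by 85 mm) begins 54 mm behind the grasp point. The pads swing forward as they close: fully open they stand 13 mm farther back than shut.
Start: joints at [-78.426, 2.75, 5.684, 92.934, 0, 82.678], TCP at [170.008, -496.704, 203.812] pointing down, gripper open.
Joint ranges: [-166.93, 166.93], [-56.73, 111.36], [-69.38, 81.34], [-121.58, 131.49], [-85.45, 84.26], [-180, 180]. Speed limits (degrees/s): [159.86, 159.86, 180, 180, 180, 180].

## Interface

Orientations are given as [roll, pitch, yaw] about the fixed x, y, z axes, in that order (R = Rz(yaw) Ry(pitch) Rx(roll)).
In Python, from station import arm, viewer, close_job, nets gives the robot as it stands.
- The arm moves only by the tool carry_out, never from a script. Its argument "deltas" is one flat list of numbers, 6 for each row, row after row: the shift along the tool's x, y, z in cm, then the turn, a rotation vector about the tool's x, y, z in degrees. A call has 1 to 10 rows; each row is the pose to reach, as a shift and turn from the pose commanded when the call began, along the tool's axes at that moment; what a row does not reach only later rows make up. A row lasts 1/8 s, in which the tool goes at most 62.5 mm and 10.7 degrees, less where a joint would pass 70% of its speed; a pose out of reach is approached as far as the arm can. A call with a gripper value outside its range is refused whole. "fingers" is the closure, from 0 (fully open) to 1 (shut), set as the call begins (left out, the last holds). The fingers move at their own pace and stop on an object; "grip_force" is the grip in N (left out, the last holds). Time passes only in rows, so rows that repeat a pose let the fingers close. It gives the time, the measured TCP pose, the force, the opening and the grip force at its end, in the units of the state.
- arm.sense(): the state, without advancing time (a new reading comes with each control period).
- viewer.get_image(name): name is "scene" or "top" or "wrist"; returns a dict with "img" (384x512x3 uint8, blue, green, red), "depth" (384x512 float32, mm along the optical axis (not along the pixel's ray), 0 where there is no reading), "vertical_fov" (degrees; the focal length in pixels is half the picture's height over the tangent of half this angle, whatever the lens; pixels are square), "cx", "cy" (the principal point, pixels), "world_to_cam" (4x4, takes a point from world to camera coordinates). Camera axes: x right, y up, looking along -z (the intrinsics and any distortion apply to the point x, -y, -z); pixel columns grow to the right and rows downward; lengths in mm; the calibration is good to about 2 mm. The wrist camera is an equidistant fisheye: a pixel r from the principal point sees the ray r / f radians off the axis. A picture is of the moment at which its call begins.
- close_job(): hands the job in; it is judged then, once.
Trained networks look in a picture, given as the dict that the camera call returned (one of the last four; its "shot" number tells which), for a name from the list of things; names that differ only in an ending like _2 or _b are one class to them, and where a whole thing is asked for, a point or a joint stands for the part that bears it (a point fixed in the world has none). Each returns a list of dicts, best first, with "score" (0 to 1); they miss things now and then, are a little off and sometimes report something else, mostly with a low value. They report only what shows in the picture. A call takes as long as a camera call. They do not tell look-alikes from the thing itself.
- nets.recognise(picture, target): "centre" ([column, row] as shares, 0 to 1, of the picture: columns of its width, rows of its height, amid what is visible of it).
The state is a dict: "time": time; "q": joint angles; "dq": joint speeds; "effort": joint torques, N m; "position": TCP position; "orientation": TCP orientation; "ft_force": force on the tool from outside, world axes, zero at the start; "torque": the same for the moment, N m; "opening": finger opening in mm; "finger_force": force on a finger pad.
Only numpy, scipy, OpenCV 4.12 (cv2) and the standard library are available. Lean on these libraries where they do the work, as an engineer would, in place of code of your own. Each camera call takes 0.05 s, during which the arm holds its last target. There are 200 camera calls.

## Working session

There is one attempt and no reset: what is moved stays moved. The work goes in short steps, Python scripts to look and compute and a tool call to move; the robot and the scene stay as the last step left them, time stands still between calls to the robot, and variables do not carry over. Pictures are saved under pics/ and viewed, at most 10 in all, crops included, and the job is handed in when it is done.

Besides the shell and the picture viewer there is one more tool, called after "Call:" in YAML: its name, and indented under it one key for each argument. carry_out: Moves the arm, as the interface text tells. Its arguments: {"type":"object","properties":{"deltas":{"type":"array"},"fingers":{"type":"number"},"grip_force":{"type":"number"}},"required":["deltas"]}

```bash
mkdir -p pics; ls
cat > h.py <<'E'
import numpy as np, cv2
from scipy.spatial.transform import Rotation as Ro
from station import arm, viewer, close_job, nets
np.set_printoptions(precision=2,suppress=True)
def ray(p,u,v):
    f=p["img"].shape[0]/2/np.tan(np.radians(p["vertical_fov"]/2))
    return (u-p["cx"])/f,(v-p["cy"])/f
def w(p,u,v,d=None):
    a,b=ray(p,u,v); d=p["depth"][int(round(v)),int(round(u))] if d is None else d
    return (np.linalg.inv(p["world_to_cam"])@[a*d,-b*d,-d,1])[:3]
def cloud(p):
    H,W=p["depth"].shape; v,u=np.mgrid[:H,:W]; a,b=ray(p,u,v); d=p["depth"]
    return np.stack([a*d,-b*d,-d,np.ones_like(d)],-1)@np.linalg.inv(p["world_to_cam"]).T[:,:3]
def pose():
    s=arm.sense(); return np.array(s["position"]),Ro.from_euler('xyz',s["orientation"],degrees=True)
def rel(pos,R,base=None):
    p0,R0=base or pose()
    return np.r_[R0.inv().apply(np.array(pos)-p0)/10,(R0.inv()*R).as_rotvec(degrees=True)]
E
python3 - <<'E'
from h import *
s=arm.sense(); print({k:np.array(v) for k,v in s.items()})
a=viewer.get_image("scene");b=viewer.get_image("top")
cv2.imwrite("pics/s.png",cv2.resize(a["img"],(800,600))); cv2.imwrite("pics/t.png",cv2.resize(b["img"],(800,600)))
for n,p in (("scene",a),("top",b)):
  print(n,p["vertical_fov"],p["cx"],p["cy"])
  for t in ["logger_a","dock","key_top","foot","bay_far","brown_bottle","wash_bottle","vial_a","micro_tube","green_tape","blue_marker"]:
    for r in nets.recognise(p,t)[:7]:
      u,v=r["centre"][0]*512,r["centre"][1]*384
      print(t,round(r["score"],2),round(u),round(v),w(p,min(u,511),min(v,383)))
E
```

```text
pics
{'time': array(0.), 'q': array([-78.43,   2.8 ,   5.59,  92.94,   0.  ,  82.68]), 'dq': array([ 0.04, -0.11, -0.01, -0.04,  0.01, -0.02]), 'effort': array([ -0.  , -33.88,  32.  ,   0.02,  -0.  ,  -0.  ]), 'position': array([ 169.88, -496.02,  202.59]), 'orientation': array([-179.86,   -0.02,   18.9 ]), 'ft_force': array([ 0.17, -0.5 , -0.47]), 'torque': array([ 0.04,  0.01, -0.01]), 'finger_force': array(0.), 'opening': array(85.48)}
scene 50.660732670405764 253.5693301181922 194.878811141397
logger_a 0.71 279 208 [619.47 138.43  27.02]
logger_a 0.27 301 275 [ 481.07 -288.23  108.51]
dock 0.67 300 276 [ 475.68 -290.05  109.02]
foot 0.82 303 271 [ 488.15 -284.43  120.1 ]
bay_far 0.98 305 274 [ 510.94 -265.17   73.57]
brown_bottle 0.69 261 175 [622.18 323.61  84.72]
wash_bottle 0.52 280 179 [695.72 275.84  68.  ]
wash_bottle 0.43 302 274 [ 481.37 -287.76  113.83]
vial_a 0.49 316 230 [685.31 -58.84  38.2 ]
green_tape 0.42 264 216 [547.82 137.37  12.03]
blue_marker 0.74 274 315 [ 355.18 -334.92   19.18]
top 54.64341843571856 259.3629903860839 190.10189524718453
logger_a 0.89 121 232 [383.97 737.43  36.63]
logger_a 0.83 268 165 [640.75 153.68  32.35]
logger_a 0.73 246 218 [430.07 247.57  25.59]
logger_a 0.64 295 218 [423.9  52.2  31. ]
logger_a 0.16 320 156 [683.25 -64.87  -4.79]
dock 0.86 363 192 [ 519.08 -218.04   59.16]
key_top 0.45 222 170 [606.87 331.46 117.75]
foot 0.82 362 192 [ 517.04 -209.85   64.33]
bay_far 0.96 363 188 [ 535.55 -220.43   52.7 ]
brown_bottle 0.77 221 173 [603.01 338.22  87.91]
wash_bottle 0.64 231 152 [682.21 297.61  90.13]
vial_a 0.48 249 192 [527.77 230.97  61.89]
vial_a 0.44 318 155 [672.05 -47.53  49.53]
micro_tube 0.4 231 154 [677.21 298.75  81.02]
green_tape 0.63 275 191 [535.77 126.03  10.16]
```

Run:
```python
from h import *
b=viewer.get_image("top")
# crop cols 190..430 rows 120..300
c=b["img"][125:290,195:415]; cv2.imwrite("pics/t2.png",cv2.resize(c,(800,600),interpolation=cv2.INTER_CUBIC))
```

```text
(no output)
```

View pics/t.png

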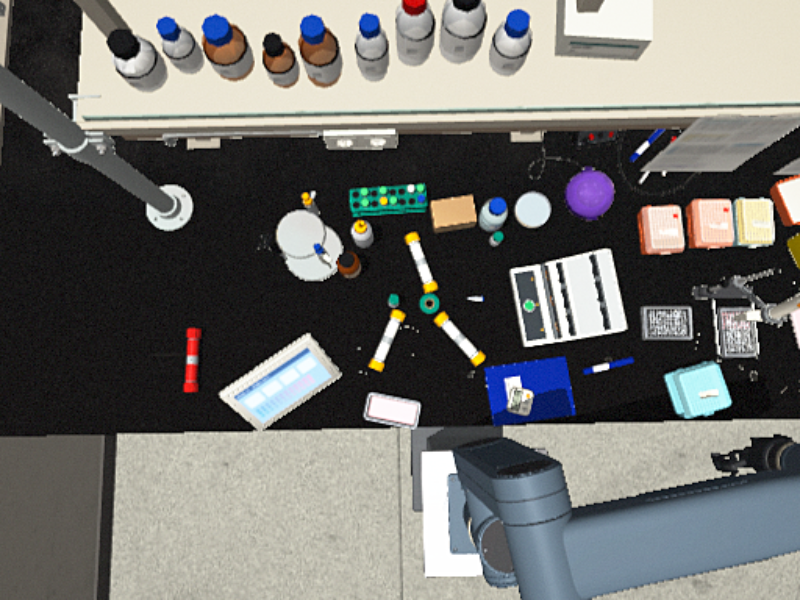

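View pics/t2.png

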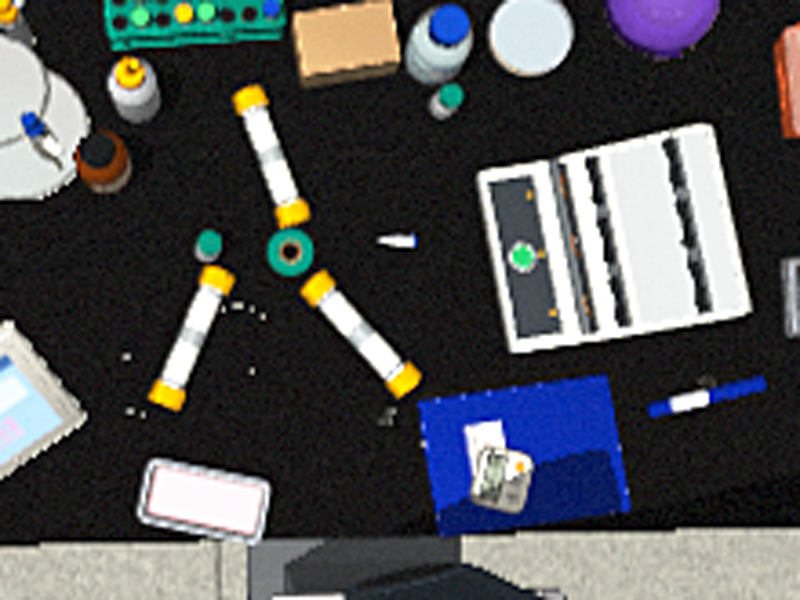

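View pics/s.png

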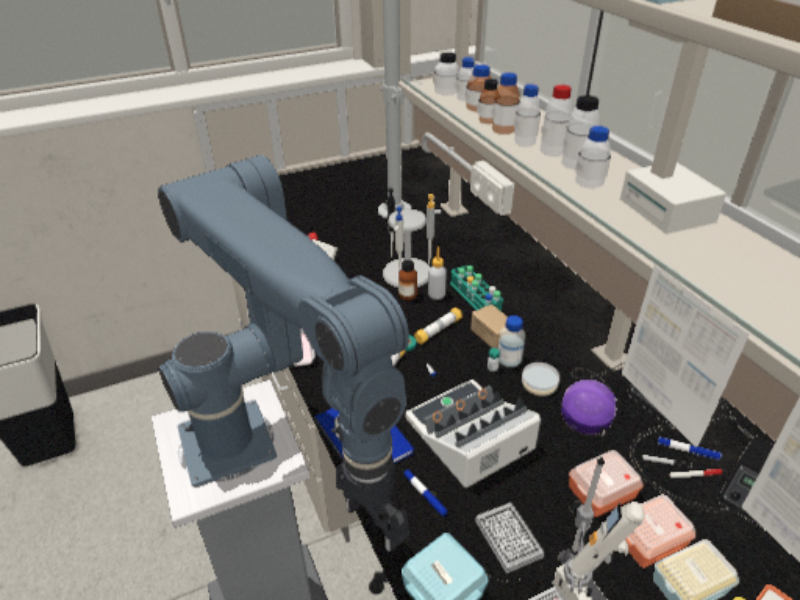

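Top view (800x600): yellow-capped white loggers at (420,262), (386,340), (460,338). The dock is at (568,298) with its green key at (530,306). Look-alikes are the red logger at (192,360) and the marker at (608,366). In the crop the three yellow-capped ones fit the description and the red one is excluded. Next I measure their poses.

Run:
```python
from h import *
from scipy.spatial import cKDTree
b=viewer.get_image("top"); C=cloud(b); hsv=cv2.cvtColor(b["img"],cv2.COLOR_BGR2HSV)
m=((hsv[...,0]>18)&(hsv[...,0]<32)&(hsv[...,1]>150)&(hsv[...,2]>120)).astype(np.uint8)
n,l,st,ce=cv2.connectedComponentsWithStats(m)
for i in range(1,n):
  P=C[l==i]
  if len(P)>8 and 150<ce[i][1]<245 and 225<ce[i][0]<330: print("cap",ce[i],len(P),P.mean(0),np.median(P[:,2]),w(b,*ce[i]))
# key
m=((hsv[...,0]>50)&(hsv[...,0]<85)&(hsv[...,1]>120)).astype(np.uint8); n,l,st,ce=cv2.connectedComponentsWithStats(m)
for i in range(1,n):
  if st[i,4]>8: print("green",ce[i],st[i,4],C[l==i].mean(0))
# dock
P=C.reshape(-1,3); s=(P[:,0]>380)&(P[:,0]<660)&(P[:,1]<-90)&(P[:,1]>-360)&(P[:,2]>18)&(P[:,2]<125)
v,u=np.mgrid[:384,:512]; msk=s.reshape(384,512).astype(np.uint8); n,l,st,ce=cv2.connectedComponentsWithStats(msk); k=1+np.argmax(st[1:,4])
D=C[l==k]; r=cv2.minAreaRect(D[:,:2].astype(np.float32)); print(r,st[k]); print(cv2.boxPoints(r)); 
# deck plane fit: find normal dir of slope
for lo in range(20,120,15): 
  q=D[(D[:,2]>lo)&(D[:,2]<lo+15)]; print(lo,len(q),q.mean(0))
```

```text
cap [263.11 151.52] 44 [699.04 171.12  25.62] 26.868029398922545 [697.27 171.23  32.72]
cap [275.22 183.35] 46 [560.94 127.    60.43] 30.857223673509452 [565.52 125.62  31.07]
cap [254.3  200.91] 47 [497.19 211.22  23.68] 28.72651191397199 [495.94 211.1   34.66]
cap [281.78 203.47] 49 [484.38 101.33  24.57] 27.508794957716873 [483.8  101.66  30.01]
cap [305.85 229.37] 52 [378.98   9.15  26.45] 28.507327409744562 [378.78   9.91  32.35]
cap [240.59 233.63] 51 [367.83 267.95  28.26] 29.830666183009498 [367.75 267.79  31.53]
green [265.53 123.22] 102 [811.32 158.97  47.97]
green [244.11 121.31] 35 [819.38 245.71  53.48]
green [230.17 125.65] 95 [804.02 302.92  48.54]
green [238.   126.44] 9 [799.25 270.9   50.56]
green [250.87 127.47] 30 [774.39 218.16 112.2 ]
green [263.11 132.44] 9 [777.78 169.29  30.91]
green [227.6 135.8] 20 [767.57 315.22  28.01]
green [242.6 135.7] 10 [768.87 254.04  20.62]
green [247.83 134.42] 12 [772.32 232.23  25.89]
green [257.43 135.  ] 14 [772.12 192.83  15.36]
green [268.91 134.18] 11 [775.9  145.06  10.96]
green [235.55 135.73] 11 [770.69 283.3   16.35]
green [319.  148.6] 10 [701.87 -54.67  43.19]
green [318.88 152.06] 16 [683.18 -50.48  61.18]
green [250.56 190.33] 9 [540.09 225.32  26.9 ]
green [269.76 195.12] 17 [521.32 148.03   7.37]
green [338.27 195.23] 22 [ 512.14 -125.89   28.93]
((523.1895141601562, -215.13316345214844), (205.17623901367188, 242.0489501953125), 7.8372344970703125) [ 328  160   74   62 3414]
[[ 405.06 -109.23]
 [ 438.06 -349.02]
 [ 641.32 -321.04]
 [ 608.32  -81.25]]
20 1024 [ 508.37 -142.32   26.7 ]
35 281 [ 521.61 -204.01   41.17]
50 637 [ 523.89 -219.67   58.42]
65 539 [ 524.45 -245.6    71.61]
80 259 [ 529.74 -288.42   87.28]
95 569 [ 534.26 -309.22  102.16]
110 65 [ 531.88 -285.84  114.16]
```

```bash
cat > plan.py <<'E'
import json,os,sys
from h import *
# world pose of tool -> row; tracks the commanded pose (rounded rows)
F="cmd.json"
def load():
    if os.path.exists(F): d=json.load(open(F)); return np.array(d[0]),Ro.from_quat(d[1])
    return np.array([170.008,-496.704,203.812]),Ro.from_euler('xyz',[180,0,18.896],degrees=True)
def save(b): json.dump([list(b[0]),list(b[1].as_quat())],open(F,"w"))
def down(yaw): return Ro.from_euler('xyz',[180,0,yaw],degrees=True)
U=np.array([.1363,-.9907,0]); V=np.array([.9907,.1363,0]); O=np.array([525.2,-230.,0])
ux=np.cos(np.pi/6)*U+[0,0,.5]; uz=-.5*U+[0,0,np.cos(np.pi/6)]
XB=28.3
def bay(k): return O+XB*U+k*66*V+[0,0,100]          # k=+1 far,0,-1 near
def tilt(s): x=s*ux; z=-uz; return Ro.from_matrix(np.c_[x,np.cross(z,x),z])  # s=+1: tool x uphill
def rows(legs,base=None):
    """legs of one call: list of (pos,R); prints rows & min row count, returns end pose"""
    b=base or load(); prev=b; out=None
    for p,R in legs:
        r=np.round(rel(p,R,b),2); q=(b[0]+b[1].apply(r[:3]*10),b[1]*Ro.from_rotvec(r[3:],degrees=True))
        n=max(np.linalg.norm(q[0]-prev[0])/62.5,(prev[1].inv()*q[1]).magnitude()*57.3/10.7)
        print(list(map(float,r)),"rows>=%.1f"%n); prev=q
    save(prev); return prev
E
python3 - <<'E'
from plan import *
b=viewer.get_image("top"); D=cloud(b).reshape(-1,3); q=D-O; x,y=q@U,q@V
print("bay",bay(1),bay(0),bay(-1))
for name,c in (("rib",[33,-33]),("bay",[-66,0,66])):
  s=np.min([abs(y-k) for k in c],0)<9
  print(name,[(X,int(np.median(q[s&(abs(x-X)<2.5),2])) if (s&(abs(x-X)<2.5)).any() else None) for X in range(-135,110,5)])
print("C");rows([([431.3,55.8,203],down(120))]);rows([([431.3,55.8,160],down(221.2))])
E
```

```text
bay [ 594.44 -249.04  100.  ] [ 529.06 -258.04  100.  ] [ 463.67 -267.03  100.  ]
rib [(-135, 11), (-130, 25), (-125, 29), (-120, 27), (-115, 25), (-110, 26), (-105, 26), (-100, 26), (-95, 27), (-90, 26), (-85, 27), (-80, 25), (-75, 26), (-70, 26), (-65, 56), (-60, 31), (-55, 62), (-50, 53), (-45, 48), (-40, 36), (-35, 34), (-30, 33), (-25, 39), (-20, 55), (-15, 61), (-10, 58), (-5, 51), (0, 53), (5, 57), (10, 58), (15, 61), (20, 64), (25, 65), (30, 70), (35, 72), (40, 75), (45, 79), (50, 85), (55, 96), (60, 101), (65, 99), (70, 94), (75, 96), (80, 99), (85, 102), (90, 102), (95, 105), (100, 102), (105, 98)]
bay [(-135, 6), (-130, 25), (-125, 23), (-120, 24), (-115, 27), (-110, 27), (-105, 27), (-100, 27), (-95, 28), (-90, 25), (-85, 26), (-80, 27), (-75, 25), (-70, 26), (-65, 57), (-60, 61), (-55, 63), (-50, 57), (-45, 43), (-40, 37), (-35, 32), (-30, 37), (-25, 41), (-20, 53), (-15, 59), (-10, 55), (-5, 51), (0, 54), (5, 56), (10, 59), (15, 61), (20, 63), (25, 67), (30, 70), (35, 73), (40, 78), (45, 79), (50, 85), (55, 101), (60, 102), (65, 98), (70, 93), (75, 96), (80, 99), (85, 102), (90, 105), (95, 107), (100, 101), (105, 102)]
C
[42.61, -43.81, 0.08, 0.0, 0.0, -101.1] rows>=9.8
[0.0, 0.0, 4.3, -0.0, 0.0, -101.2] rows>=9.5
```

Call:
carry_out:
  deltas: [42.61, -43.81, 0.08, 0, 0, -101.1, 42.61, -43.81, 0.08, 0, 0, -101.1, 42.61, -43.81, 0.08, 0, 0, -101.1, 42.61, -43.81, 0.08, 0, 0, -101.1, 42.61, -43.81, 0.08, 0, 0, -101.1, 42.61, -43.81, 0.08, 0, 0, -101.1, 42.61, -43.81, 0.08, 0, 0, -101.1, 42.61, -43.81, 0.08, 0, 0, -101.1, 42.61, -43.81, 0.08, 0, 0, -101.1, 42.61, -43.81, 0.08, 0, 0, -101.1]
  fingers: 0
  grip_force: 90

```text
time: 2.6
position: [431.9, 58.2, 203.2]
orientation: [179.9, 0.0, 120.3]
ft_force: [0.3, -0.0, 0.2]
opening: 85.5
finger_force: 0.0
```

```bash
sed -i 's/XB=28.3/XB=16.5/' plan.py
python3 - <<'E'
from h import *
s=arm.sense();print(s["time"],np.array(s["position"]),np.array(s["orientation"]),np.array(s["q"]))
E
```

```text
2.6 [431.95  58.22 203.23] [179.95   0.03 120.29] [ -1.15 -10.59  -7.01  93.51  -0.    58.56]
```

Call:
carry_out:
  deltas: [0, 0, 4.3, 0, 0, -101.2, 0, 0, 4.3, 0, 0, -101.2, 0, 0, 4.3, 0, 0, -101.2, 0, 0, 4.3, 0, 0, -101.2, 0, 0, 4.3, 0, 0, -101.2, 0, 0, 4.3, 0, 0, -101.2, 0, 0, 4.3, 0, 0, -101.2, 0, 0, 4.3, 0, 0, -101.2, 0, 0, 4.3, 0, 0, -101.2, 0, 0, 4.3, 0, 0, -101.2]

```text
time: 3.85
position: [431.3, 55.8, 160.1]
orientation: [-180.0, 0.0, -138.6]
ft_force: [-0.2, -0.5, 0.3]
opening: 85.2
finger_force: 0.0
```

```bash
cat >> h.py <<'E'
def wcaps(zt=30.):
    """cap centroids seen by wrist fisheye, intersected with plane z=zt"""
    p=viewer.get_image("wrist"); hsv=cv2.cvtColor(p["img"],cv2.COLOR_BGR2HSV)
    m=((hsv[...,0]>17)&(hsv[...,0]<33)&(hsv[...,1]>140)&(hsv[...,2]>90)).astype(np.uint8)
    n,l,st,ce=cv2.connectedComponentsWithStats(m); f=192/np.tan(np.radians(p["vertical_fov"]/2)); T=np.linalg.inv(p["world_to_cam"]); o=[]
    for i in range(1,n):
        if st[i,4]<60: continue
        du,dv=ce[i][0]-p["cx"],ce[i][1]-p["cy"]; r=np.hypot(du,dv); th=r/f
        d=T[:3,:3]@[np.sin(th)*du/r,-np.sin(th)*dv/r,-np.cos(th)]; c=T[:3,3]
        o.append((ce[i],st[i,4],c+d*(zt-c[2])/d[2]))
    return p,o
E
python3 - <<'E'
from h import *
s=arm.sense();print(s["time"],np.array(s["position"]),np.array(s["orientation"]),np.array(s["q"]))
p,o=wcaps(24); cv2.imwrite("pics/w1.png",p["img"])
for x in o: print(*x)
E
```

```text
3.85 [431.26  55.77 160.07] [-179.99    0.01 -138.62] [ -1.48 -11.09 -12.36  88.72  -0.   -42.86]
[253.6  109.26] 788 [379.73   9.26  24.  ]
[253.16 237.12] 615 [485.36 101.42  24.  ]
[412.19 247.03] 451 [366.82 266.1   24.  ]
[224.73 290.81] 663 [564.13 123.76  24.  ]
[312.75 292.54] 485 [494.68 208.75  24.  ]
```

View pics/w1.png

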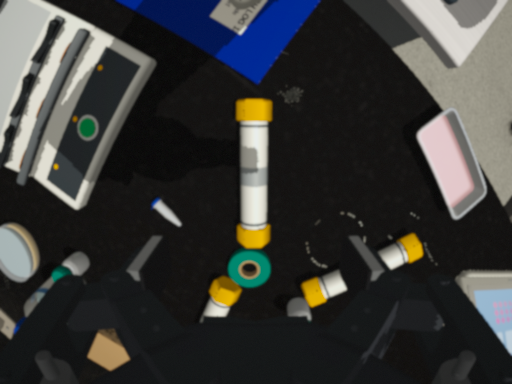

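Wrist view: logger C lies along the image's vertical, caps at (254,109) and (253,237), grey band at (254,172), and the tape at (249,268) is clear. It is the right one, so I descend and grip.

Run:
```python
from plan import *
rows([([432.3,55.5,2],down(221.2))]); rows([([432.3,55.5,60],down(221.2))])
```

```text
[-0.06, -0.09, 15.8, -0.0, -0.0, -0.0] rows>=2.5
[0.0, 0.0, -5.8, -0.0, -0.0, -0.0] rows>=0.9
```

Call:
carry_out:
  deltas: [-0.06, -0.09, 5, 0, 0, 0, -0.06, -0.09, 10, 0, 0, 0, -0.06, -0.09, 14, 0, 0, 0, -0.06, -0.09, 15.8, 0, 0, 0, -0.06, -0.09, 15.8, 0, 0, 0]

```text
time: 4.53
position: [430.2, 55.6, 0.2]
orientation: [179.8, -0.2, -138.9]
ft_force: [-0.3, -0.2, -0.2]
opening: 85.7
finger_force: 0.0
```

Call:
carry_out:
  deltas: [0, 0, 0, 0, 0, 0, 0, 0, 0, 0, 0, 0, 0, 0, 0, 0, 0, 0, 0, 0, 0, 0, 0, 0, 0, 0, 0, 0, 0, 0, 0, 0, 0, 0, 0, 0]
  fingers: 1
  grip_force: 90

```text
time: 5.28
position: [432.9, 55.4, 2.5]
orientation: [-179.9, 0.0, -138.8]
ft_force: [0.4, -0.5, 1.4]
opening: -0.1
finger_force: 1.1
```

Call:
carry_out:
  deltas: [0, 0, -0.5, 0, 0, 0, 0, 0, -2, 0, 0, 0, 0, 0, -4, 0, 0, 0, 0, 0, -5.8, 0, 0, 0, 0, 0, -5.8, 0, 0, 0, 0, 0, -5.8, 0, 0, 0]

```text
time: 6.02
position: [432.1, 55.5, 59.9]
orientation: [180.0, -0.0, -138.8]
ft_force: [-0.3, -0.5, -0.6]
opening: -0.3
finger_force: 0.0
```

```bash
cat >> h.py <<'E'
def feel(n=6):
    L=[]
    for i in range(n):
        viewer.get_image("wrist"); s=arm.sense(); L.append(np.r_[s["ft_force"],s["torque"]])
    R=Ro.from_euler('xyz',s["orientation"],degrees=True); m=np.mean(L,0)
    print(s["time"],"F",m[:3],"T world",m[3:],"T tool",R.inv().apply(m[3:]),"sd",np.std(L,0)[3:],"open",s["opening"],np.array(s["position"]))
    return m
E
python3 - <<'E'
from h import *
feel(); p,o=wcaps(74)
for x in o: print(*x)
E
```

```text
6.325 F [0.26 0.02 0.11] T world [-0.    0.    0.01] T tool [ 0.    0.   -0.01] sd [0.02 0.03 0.02] open 0.19332312286372222 [431.76  55.49  59.33]
[253.48 108.42] 1730 [380.03  10.03  74.  ]
[454.44 286.91] 690 [370.1  202.61  74.  ]
```

Run:
```python
from h import *
p,o=wcaps(24); cv2.imwrite("pics/w2.png",p["img"])
for x in o: print(*x)
b=viewer.get_image("top"); C=cloud(b); hsv=cv2.cvtColor(b["img"],cv2.COLOR_BGR2HSV)
m=((hsv[...,0]>18)&(hsv[...,0]<32)&(hsv[...,1]>150)&(hsv[...,2]>120)).astype(np.uint8)
n,l,st,ce=cv2.connectedComponentsWithStats(m)
for i in range(1,n):
  if st[i,4]>8 and 150<ce[i][1]<245 and 225<ce[i][0]<330: print("cap",ce[i],st[i,4],w(b,*ce[i]))
```

```text
[253.51 108.3 ] 1738 [379.84   9.48  24.  ]
[454.49 286.72] 688 [366.63 263.89  24.  ]
cap [263.02 151.56] 45 [697.45 171.58  31.45]
cap [275.21 183.35] 48 [565.61 125.62  30.35]
cap [254.57 200.98] 51 [495.88 210.05  32.63]
cap [281.82 203.3 ] 50 [484.08 101.71  33.85]
cap [240.58 233.53] 53 [368.08 267.69  33.91]
```

View pics/w2.png

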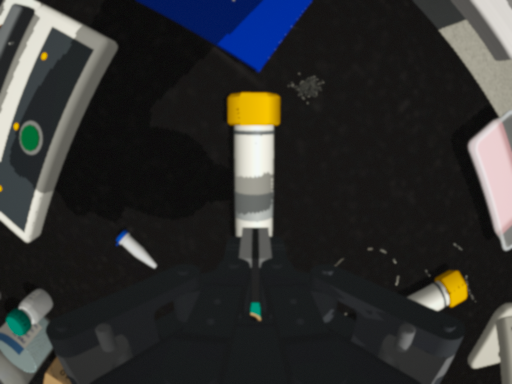

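The logger did not move and the fingers shut on nothing. I look at the finger geometry before trying again, closing in steps and lower.

Run:
```python
from plan import *
print("tcp_to_grasp",arm.tcp_to_grasp,[a for a in dir(arm) if a[0]!='_'],arm.sense()["opening"])
p=viewer.get_image("wrist"); f=192/np.tan(np.radians(p["vertical_fov"]/2)); T=np.linalg.inv(p["world_to_cam"])
def W(u,v):
    d=p["depth"][v,u]; du,dv=u-p["cx"],v-p["cy"]; r=np.hypot(du,dv); t=r/f; z=d
    return T[:3,:3]@[z*np.tan(t)*du/r,-z*np.tan(t)*dv/r,-z]+T[:3,3]
P,R=pose()
for u,v in [(254,130),(254,170),(254,195),(254,225),(245,232),(263,232),(254,235),(245,245),(265,245),(254,250),(256,310)]:
    q=W(u,v); print((u,v),q,"tool",R.inv().apply(q-P))
```

```text
tcp_to_grasp 18.700000000000003 ['PlanningError', 'sense', 'tcp_to_grasp'] 0.18404821603448296
(254, 130) [390.85  19.36  31.17] tool [54.89  0.03 28.67]
(254, 170) [411.63  37.51  29.54] tool [27.29  0.   30.3 ]
(254, 195) [424.79  49.01  30.97] tool [ 9.82 -0.01 28.86]
(254, 225) [442.16  64.17  29.63] tool [-13.23  -0.04  30.19]
(245, 232) [426.52  45.07  99.21] tool [ 11.13  -4.1  -39.38]
(263, 232) [421.03  51.73  98.6 ] tool [ 10.87   4.53 -38.78]
(254, 235) [423.63  48.28 102.89] tool [ 11.2    0.22 -43.07]
(245, 245) [426.49  45.6  112.88] tool [ 10.81  -3.68 -53.05]
(265, 245) [420.59  52.01 113.33] tool [ 11.03   5.03 -53.5 ]
(254, 250) [423.73  48.42 118.17] tool [ 11.03   0.26 -58.34]
(256, 310) [509.55 125.31  12.74] tool [-104.21    1.58   47.06]
```

```bash
cat >> h.py <<'E'
def wcloud(p):
    f=192/np.tan(np.radians(p["vertical_fov"]/2)); T=np.linalg.inv(p["world_to_cam"])
    v,u=np.mgrid[:384,:512]; du,dv=u-p["cx"],v-p["cy"]; r=np.hypot(du,dv)+1e-9; k=np.tan(r/f)*p["depth"]/r
    return np.stack([k*du,-k*dv,-p["depth"]],-1)@T[:3,:3].T+T[:3,3]
E
python3 - <<'E'
from h import *
p=viewer.get_image("wrist"); P,R=pose(); T=np.linalg.inv(p["world_to_cam"])
print("cam in tool",R.inv().apply(T[:3,3]-P), "axis",R.inv().apply(-T[:3,2]))
Q=R.inv().apply((wcloud(p)-P).reshape(-1,3)).reshape(384,512,3)
for v in range(205,262,4): print(v,[tuple(np.round(Q[v,u]).astype(int)) for u in (235,242,248,254,260,266,273)])
E
```

```text
cam in tool [  67.41    0.68 -170.36] axis [-0.27 -0.    0.96]
205 [(np.int64(-1), np.int64(-14), np.int64(40)), (np.int64(2), np.int64(-9), np.int64(32)), (np.int64(2), np.int64(-4), np.int64(30)), (np.int64(2), np.int64(0), np.int64(29)), (np.int64(2), np.int64(4), np.int64(30)), (np.int64(1), np.int64(9), np.int64(33)), (np.int64(-7), np.int64(15), np.int64(59))]
209 [(np.int64(-11), np.int64(-16), np.int64(61)), (np.int64(-2), np.int64(-9), np.int64(33)), (np.int64(-1), np.int64(-4), np.int64(29)), (np.int64(-1), np.int64(0), np.int64(29)), (np.int64(-1), np.int64(4), np.int64(30)), (np.int64(-2), np.int64(9), np.int64(33)), (np.int64(-11), np.int64(15), np.int64(60))]
213 [(np.int64(-15), np.int64(-16), np.int64(60)), (np.int64(-5), np.int64(-9), np.int64(33)), (np.int64(-4), np.int64(-4), np.int64(31)), (np.int64(-4), np.int64(0), np.int64(30)), (np.int64(-4), np.int64(4), np.int64(30)), (np.int64(-4), np.int64(9), np.int64(31)), (np.int64(-15), np.int64(16), np.int64(61))]
217 [(np.int64(-18), np.int64(-16), np.int64(60)), (np.int64(-7), np.int64(-9), np.int64(31)), (np.int64(
[... 2979 characters left out ...]
np.int64(5), np.int64(-61)), (np.int64(7), np.int64(9), np.int64(-54))]
257 [(np.int64(7), np.int64(-8), np.int64(-57)), (np.int64(11), np.int64(-5), np.int64(-64)), (np.int64(11), np.int64(-2), np.int64(-64)), (np.int64(11), np.int64(0), np.int64(-64)), (np.int64(11), np.int64(3), np.int64(-64)), (np.int64(11), np.int64(5), np.int64(-65)), (np.int64(7), np.int64(8), np.int64(-57))]
261 [(np.int64(13), np.int64(-7), np.int64(-72)), (np.int64(11), np.int64(-4), np.int64(-69)), (np.int64(10), np.int64(-2), np.int64(-66)), (np.int64(10), np.int64(0), np.int64(-66)), (np.int64(9), np.int64(3), np.int64(-65)), (np.int64(12), np.int64(5), np.int64(-69)), (np.int64(13), np.int64(7), np.int64(-72))]
```

The wrist depth shows the fingertips about 33 mm behind the reported TCP, and the tube top reads correctly at z = 30. So my grip closed above the tube. I use that tip offset from here on.

```bash
cat >> plan.py <<'E'
TIP=33.
def tip(p,R): return np.array(p)+TIP*R.apply([0,0,1]),R   # tip position -> commanded TCP
E
python3 - <<'E'
from plan import *
rows([tip([432.3,55.5,3],down(221.2))]); rows([tip([432.3,55.5,63],down(221.2))])
E
```

```text
[0.0, 0.0, 9.0, -0.0, -0.0, -0.0] rows>=1.4
[0.0, 0.0, -6.0, -0.0, -0.0, -0.0] rows>=1.0
```

Call:
carry_out:
  deltas: [0, 0, 0, 0, 0, 0, 0, 0, 0, 0, 0, 0, 0, 0, 0, 0, 0, 0, 0, 0, 0, 0, 0, 0, 0, 0, 4, 0, 0, 0, 0, 0, 7, 0, 0, 0, 0, 0, 7, 0, 0, 0]
  fingers: 0

```text
time: 7.45
position: [429.1, 55.6, -12.6]
orientation: [179.7, -0.3, -138.8]
ft_force: [-0.4, 0.3, 0.0]
opening: 85.1
finger_force: 0.0
```

Run:
```python
from h import *
p=viewer.get_image("wrist"); P,R=pose(); s=arm.sense(); print(P,s["ft_force"],s["opening"])
Q=R.inv().apply((wcloud(p)-P).reshape(-1,3)); 
s=(abs(Q[:,0])<13)&(abs(Q[:,1])>38)&(abs(Q[:,1])<60)&(Q[:,2]<0)&(Q[:,2]>-120)
for a in (-1,1):
  q=Q[s&(np.sign(Q[:,1])==a)]; print(len(q),np.percentile(q[:,2],[50,90,98,100]),q[q[:,2]>np.percentile(q[:,2],98)].mean(0))
```

```text
[431.05  55.52 -10.74] [ 0.33 -0.32  0.25] 85.59473021677033
6507 [-85.44 -11.33 -10.54  -9.5 ] [  2.01 -47.41 -10.25]
4842 [-64.43 -10.89 -10.22  -9.17] [ 2.44 49.36 -9.92]
```

No contact with the reported TCP at z = -11 confirms the offset. Going down and closing.

Call:
carry_out:
  deltas: [0, 0, 1.5, 0, 0, 0, 0, 0, 2, 0, 0, 0, 0, 0, 2, 0, 0, 0]

```text
time: 7.88
position: [432.1, 55.5, -30.1]
orientation: [180.0, -0.0, -138.8]
ft_force: [-0.1, -1.0, 1.2]
opening: 85.6
finger_force: 0.0
```

Call:
carry_out:
  deltas: [0, 0, 0, 0, 0, 0, 0, 0, 0, 0, 0, 0, 0, 0, 0, 0, 0, 0, 0, 0, 0, 0, 0, 0, 0, 0, 0, 0, 0, 0, 0, 0, 0, 0, 0, 0]
  fingers: 1
  grip_force: 90

```text
time: 8.62
position: [434.0, 55.9, -27.4]
orientation: [-179.9, 0.2, -138.8]
ft_force: [-3.0, 2.0, 9.8]
opening: 26.2
finger_force: 88.9
```

Call:
carry_out:
  deltas: [0, 0, -0.5, 0, 0, 0, 0, 0, -2, 0, 0, 0, 0, 0, -4, 0, 0, 0, 0, 0, -6, 0, 0, 0, 0, 0, -6, 0, 0, 0, 0, 0, -6, 0, 0, 0]

```text
time: 9.38
position: [431.8, 55.5, 29.4]
orientation: [180.0, -0.0, -138.8]
ft_force: [-0.5, 0.7, -3.0]
opening: 25.4
finger_force: 88.6
```

Run:
```python
from h import *
feel(8); p,o=wcaps(80)
for x in o: print(*x)
P,R=pose()
Q=R.inv().apply((wcloud(p)-P).reshape(-1,3)).reshape(384,512,3)
print([tuple(map(float,np.round(Q[v,254]))) for v in range(80,250,8)])
```

```text
9.775 F [ 0.18 -0.09 -2.64] T world [ 0.06 -0.08  0.01] T tool [ 0.01 -0.1  -0.01] sd [0.03 0.03 0.03] open 25.570352589368873 [431.99  55.51  29.62]
[255.02 102.25] 4935 [378.14   9.2   80.  ]
[469.97 301.98] 773 [371.09 182.57  80.  ]
[(79.0, 0.0, -59.0), (76.0, 0.0, -60.0), (73.0, 0.0, -60.0), (70.0, 0.0, -60.0), (67.0, 0.0, -60.0), (64.0, 0.0, -59.0), (61.0, 0.0, -58.0), (58.0, 0.0, -57.0), (55.0, 0.0, -59.0), (52.0, 0.0, -57.0), (49.0, 0.0, -58.0), (46.0, 0.0, -57.0), (43.0, 0.0, -58.0), (39.0, 0.0, -58.0), (36.0, 0.0, -57.0), (33.0, 0.0, -58.0), (30.0, 0.0, -59.0), (26.0, 0.0, -57.0), (22.0, 0.0, -57.0), (19.0, 0.0, -58.0), (15.0, 0.0, -57.0), (12.0, 0.0, -59.0)]
```

Opening is 26 mm, the force is 2.7 N, and the torque about tool y is -0.10, so the battery end is at tool +x. That end must point downhill. Logger C goes to the far bay.

```bash
cat >> plan.py <<'E'
AX=44.
def ax(p,R,a=None): return np.array(p)+(a or AX)*R.apply([0,0,1]),R  # held logger axis mid -> commanded TCP
E
python3 - <<'E'
from plan import *
R=tilt(-1); B=bay(1); print(B)
rows([ax([480,-60,200],down(160))]); 
rows([ax(B+80*uz+8*ux,R)]); rows([ax(B+30*uz+8*ux,R)]); rows([ax(B+2*uz+8*ux,R)])
E
```

```text
[ 592.84 -237.35  100.  ]
[4.02, -11.83, -12.6, -0.0, -0.0, 61.2] rows>=5.7
[-16.15, -11.83, 2.08, 16.26, -26.97, 60.68] rows>=6.4
[0.0, 0.01, 5.0, -0.0, -0.0, -0.0] rows>=0.8
[0.0, -0.0, 2.8, -0.0, -0.0, -0.0] rows>=0.4
```

Call:
carry_out:
  deltas: [0, 0, -6, 0, 0, 0, 4.02, -11.83, -12.6, 0, 0, 61.2, 4.02, -11.83, -12.6, 0, 0, 61.2, 4.02, -11.83, -12.6, 0, 0, 61.2, 4.02, -11.83, -12.6, 0, 0, 61.2, 4.02, -11.83, -12.6, 0, 0, 61.2, 4.02, -11.83, -12.6, 0, 0, 61.2]

```text
time: 10.7
position: [480.0, -60.2, 155.9]
orientation: [-180.0, -0.0, 159.7]
ft_force: [0.1, -0.2, -3.2]
opening: 25.5
finger_force: 89.6
```

Call:
carry_out:
  deltas: [-16.15, -11.83, 2.08, 16.26, -26.97, 60.68, -16.15, -11.83, 2.08, 16.26, -26.97, 60.68, -16.15, -11.83, 2.08, 16.26, -26.97, 60.68, -16.15, -11.83, 2.08, 16.26, -26.97, 60.68, -16.15, -11.83, 2.08, 16.26, -26.97, 60.68, -16.15, -11.83, 2.08, 16.26, -26.97, 60.68, -16.15, -11.83, 2.08, 16.26, -26.97, 60.68, -16.15, -11.83, 2.08, 16.26, -26.97, 60.68, -16.15, -11.83, 2.08, 16.26, -26.97, 60.68]

```text
time: 11.82
position: [591.2, -226.5, 135.1]
orientation: [-180.0, 30.0, 97.9]
ft_force: [-0.1, -0.2, -1.9]
opening: 25.7
finger_force: 89.6
```

Run:
```python
from plan import *
s=arm.sense(); P,R=pose(); c=load(); print(s["time"],P,s["orientation"],np.array(s["q"]),s["opening"])
t=ax(bay(1)+80*uz+8*ux,tilt(-1)); print("target",t[0],t[1].as_euler('xyz',degrees=True))
p=viewer.get_image("wrist"); cv2.imwrite("pics/w3.png",p["img"]); W=wcloud(p)
q=R.inv().apply((W-P).reshape(-1,3)).reshape(384,512,3)
print([tuple(map(float,np.round(q[v,254]))) for v in range(10,250,12)])
```

```text
11.825 [ 591.19 -226.46  135.09] [-179.96   29.96   97.89] [-12.45   6.56  -3.55  68.59 -27.93  66.85] 25.660039474794424
target [ 591.33 -226.38  135.18] [-180.     30.     97.83]
[(144.0, -1.0, 42.0), (135.0, -1.0, 47.0), (127.0, -1.0, 52.0), (119.0, -1.0, 59.0), (110.0, -1.0, 63.0), (96.0, -1.0, 28.0), (79.0, -1.0, -59.0), (74.0, -1.0, -59.0), (70.0, -1.0, -60.0), (65.0, -1.0, -60.0), (61.0, -1.0, -58.0), (56.0, -1.0, -58.0), (52.0, -1.0, -58.0), (47.0, -1.0, -58.0), (42.0, -1.0, -57.0), (37.0, -1.0, -58.0), (33.0, -1.0, -59.0), (27.0, -1.0, -58.0), (22.0, -1.0, -57.0), (17.0, -1.0, -58.0)]
```

View pics/w3.png

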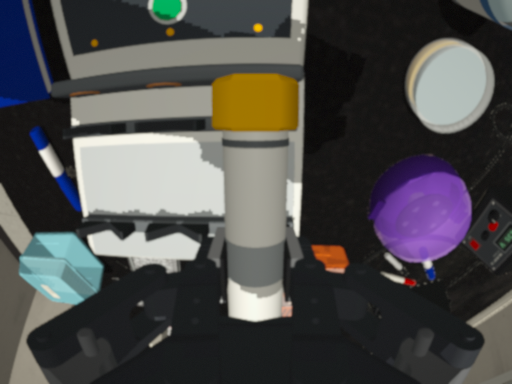

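The held logger points battery end down towards the foot. The foot bar is at row 75, and the far bay's saddles are hidden beneath the logger. I check the lateral fit against the dock edges.

Run:
```python
from plan import *
p=viewer.get_image("wrist"); W=wcloud(p).reshape(-1,3); q=W-O; x,y,z=q@U,q@V,q[:,2]
for a in (-125,-115,-105,-95,-85):
  s=(abs(x-a)<5)&(z>18)&(z<35)&(abs(y)<115); print(a,y[s].min(),y[s].max(),np.median(z[s]))
# bay coords
B=W-bay(0); bx,by,bz=B@ux,B@V,B@uz
for k in (-66,0):
  s=(abs(by-k)<30)&(abs(bx-35)<6)&(bz>-33)&(bz<8)
  h=[(int(c),round(float(np.percentile(bz[s&(abs(by-k-c)<2)],90)),0)) for c in range(-30,31,4) if (s&(abs(by-k-c)<2)).sum()>2]; print("saddle",k,h)
s=(abs(by)<20)&(bx<-60)&(bx>-110)&(bz>-10)
print("foot", [(c,round(float(np.median(bz[s&(abs(bx-c)<1)])),1)) for c in range(-100,-70,2) if (s&(abs(bx-c)<1)).any()])
s=(bx>-30)&(bx<20)&(abs(by)<60); print("deck",np.median(bz[s]))
```

```text
-125 -99.82475344294312 -58.07674317011529 25.75485029372112
-115 -100.15696205471016 0.5129401974373529 25.944217569173247
-105 -99.45485813942045 104.01384953534469 26.14679414511164
-95 -99.33845046391744 104.40758760792463 26.048283820584956
-85 -100.40771842915699 104.27320976449967 26.0036421827144
saddle -66 [(-26, -13.0), (-22, 2.0), (-18, 2.0), (-14, -2.0), (-10, -5.0), (-6, -9.0), (-2, -13.0), (2, -17.0), (6, -14.0), (10, -9.0), (14, -6.0), (18, -1.0), (22, 2.0), (26, 0.0), (30, -18.0)]
saddle 0 [(-30, -18.0), (-26, -19.0), (-22, 2.0), (-18, 2.0), (-14, -2.0), (-10, -6.0), (-6, -10.0), (-2, -14.0), (2, -17.0), (6, -13.0), (10, -9.0), (14, -5.0), (18, -2.0), (22, 2.0), (26, -1.0), (30, -19.0)]
foot [(-92, 7.5), (-90, 7.9), (-88, 8.0), (-86, 8.0), (-84, 8.0), (-82, 6.5), (-80, 6.6)]
deck 134.36676113631498
```

```bash
sed -i 's/^O_*//; s/O=np.array(\[525.2,-230.,0\])/O=np.array([527.2,-229.7,0])/' plan.py; grep -n "O=" plan.py
python3 - <<'E'
from plan import *
save(ax(np.array([592.84,-237.35,100])+80*uz+8*ux,tilt(-1)))
R=tilt(-1); B=bay(1); print(B)
rows([ax(B+25*uz+8*ux,R),ax(B+3*uz+8*ux,R)]); rows([ax(B+0*uz+8*ux,R),ax(B+0*uz+2*ux,R),ax(B+0*uz-2*ux,R)])
E
```

```text
10:U=np.array([.1363,-.9907,0]); V=np.array([.9907,.1363,0]); O=np.array([527.2,-229.7,0])
[ 594.84 -237.05  100.  ]
[0.0, 0.2, 5.5, 0.0, 0.0, 0.0] rows>=0.9
[0.0, 0.2, 7.7, 0.0, 0.0, 0.0] rows>=0.4
[0.0, 0.0, 0.3, 0.0, 0.0, 0.0] rows>=0.0
[0.6, 0.0, 0.3, 0.0, 0.0, 0.0] rows>=0.1
[1.0, 0.0, 0.3, 0.0, 0.0, 0.0] rows>=0.1
```

Call:
carry_out:
  deltas: [0, 0.2, 3, 0, 0, 0, 0, 0.2, 5.5, 0, 0, 0, 0, 0.2, 7, 0, 0, 0, 0, 0.2, 7.7, 0, 0, 0, 0, 0.2, 7.7, 0, 0, 0]

```text
time: 12.55
position: [598.5, -263.8, 69.3]
orientation: [-180.0, 29.9, 97.9]
ft_force: [-2.5, 2.2, -0.1]
opening: 25.6
finger_force: 90.3
```

Call:
carry_out:
  deltas: [0, 0, 0.15, 0, 0, 0, 0, 0, 0.3, 0, 0, 0, 0.3, 0, 0.3, 0, 0, 0, 0.6, 0, 0.3, 0, 0, 0, 0.6, 0, 0.3, 0, 0, 0]

```text
time: 13.18
position: [599.0, -261.2, 65.6]
orientation: [179.9, 30.2, 97.8]
ft_force: [-4.4, 3.5, 5.7]
opening: 25.2
finger_force: 90.6
```

Run:
```python
from plan import *
feel(2)
```

```text
13.275 F [-4.27  3.97  6.88] T world [ 0.43  0.62 -0.32] T tool [0.64 0.51 0.  ] sd [0.02 0.01 0.  ] open 25.613525592413062 [ 599.01 -261.16   65.62]
```

Call:
carry_out:
  deltas: [0.2, -0.1, -0.1, 0, 0, 0, 0.4, -0.1, -0.1, 0, 0, 0, 0.4, -0.1, -0.1, 0, 0, 0]

```text
time: 13.65
position: [597.7, -259.4, 64.0]
orientation: [179.8, 30.3, 97.6]
ft_force: [0.8, -5.9, 2.3]
opening: 25.7
finger_force: 89.7
```

Run:
```python
from plan import *
m=feel(2); print("bay frame F",m[:3]@ux,m[:3]@V,m[:3]@uz)
P,R=pose(); D=P-44*R.apply([0,0,1])-bay(1); print("axis mid in bay",D@ux,D@V,D@uz)
p=viewer.get_image("wrist"); W=wcloud(p).reshape(-1,3)-bay(1); bx,by,bz=W@ux,W@V,W@uz
s=(abs(by)<5)&(bx<-50)&(bx>-100)
print([(c,round(float(np.median(bz[s&(abs(bx-c)<1)])),1)) for c in range(-98,-50,2) if (s&(abs(bx-c)<1)).any()])
```

```text
13.75 F [ 0.4  -5.74  1.62] T world [-0.61 -0.04  0.04] T tool [ 0.01 -0.61 -0.06] sd [0.02 0.   0.02] open 25.819663006440095 [ 597.74 -259.37   63.97]
bay frame F 5.78705231875872 -0.3832000146966981 -1.466673547459256
axis mid in bay 1.2243895865936187 -0.2199202758491854 1.5427523826303962
[(-94, 4.6), (-92, 7.4), (-90, 8.0), (-88, 8.2), (-86, 8.0), (-84, 8.0), (-82, 7.6), (-80, 16.3), (-78, 17.3), (-76, 17.3), (-74, 17.4), (-72, 17.2), (-70, 17.3), (-68, 127.8), (-66, 17.4), (-64, 17.3), (-62, 17.5), (-60, 16.7), (-58, 15.0), (-56, 15.1), (-54, 15.5), (-52, 15.2)]
```

The lower end is on the foot at bay x = -80 with 5.8 N of contact, and the axis is centred. I release with a partial opening, retreat along the bay normal, and go above logger A.

Run:
```python
from plan import *
R=tilt(-1); B=bay(1); p=ax(B+2*ux,R)[0]+R.apply([4,-1,-1]); save((p,R))
rows([(p+110*uz,R)])
rows([tip([600,-30,190],down(150))]); rows([tip([631.4,148.4,120],down(199.1))])
```

```text
[0.0, 0.0, -11.0, 0.0, 0.0, 0.0] rows>=1.8
[14.65, 3.43, -8.46, -13.65, 27.88, -50.94] rows>=5.6
[6.2, 17.02, 7.0, 0.0, 0.0, -49.1] rows>=4.6
```

Call:
carry_out:
  deltas: [0, 0, 0, 0, 0, 0, 0, 0, 0, 0, 0, 0, 0, 0, 0, 0, 0, 0]
  fingers: 0.45

```text
time: 14.18
position: [596.3, -256.3, 61.2]
orientation: [-180.0, 30.0, 97.9]
ft_force: [1.0, 0.2, 0.4]
opening: 47.0
finger_force: 0.0
```

Call:
carry_out:
  deltas: [0, 0, -3, 0, 0, 0, 0, 0, -8, 0, 0, 0, 0, 0, -11, 0, 0, 0]

```text
time: 14.55
position: [589.7, -201.4, 159.4]
orientation: [179.8, 30.0, 97.8]
ft_force: [0.2, -0.0, -0.3]
opening: 47.1
finger_force: 0.0
```

Call:
carry_out:
  deltas: [14.65, 3.43, -8.46, -13.65, 27.88, -50.94, 14.65, 3.43, -8.46, -13.65, 27.88, -50.94, 14.65, 3.43, -8.46, -13.65, 27.88, -50.94, 14.65, 3.43, -8.46, -13.65, 27.88, -50.94, 14.65, 3.43, -8.46, -13.65, 27.88, -50.94, 14.65, 3.43, -8.46, -13.65, 27.88, -50.94]
  fingers: 0

```text
time: 15.3
position: [600.1, -30.4, 157.2]
orientation: [179.9, -0.1, 150.2]
ft_force: [0.3, -0.6, -0.4]
opening: 85.4
finger_force: 0.0
```

Call:
carry_out:
  deltas: [6.2, 17.02, 7, 0, 0, -49.1, 6.2, 17.02, 7, 0, 0, -49.1, 6.2, 17.02, 7, 0, 0, -49.1, 6.2, 17.02, 7, 0, 0, -49.1, 6.2, 17.02, 7, 0, 0, -49.1, 6.2, 17.02, 7, 0, 0, -49.1]

```text
time: 16.05
position: [631.1, 148.9, 86.6]
orientation: [180.0, -0.0, -160.9]
ft_force: [0.0, 0.1, 0.1]
opening: 85.1
finger_force: 0.0
```

Run:
```python
from plan import *
s=arm.sense(); print(s["time"],np.array(s["position"]),np.array(s["orientation"]),np.array(s["q"]))
p,o=wcaps(24)
for x in o: print(*x)
b=viewer.get_image("top"); cv2.imwrite("pics/t3.png",cv2.resize(b["img"][150:235,310:430],(800,567),interpolation=cv2.INTER_CUBIC))
```

```text
16.05 [631.05 148.92  86.6 ] [ 179.99   -0.03 -160.92] [  7.35  21.54  14.18  82.67   0.   -11.73]
[378.5   69.73] 1376 [497.44 210.05  24.  ]
[253.41 110.76] 1370 [566.86 126.15  24.  ]
[252.59 271.93] 931 [699.64 171.05  24.  ]
[407.59 364.62] 677 [782.51 410.5   24.  ]
```

View pics/t3.png

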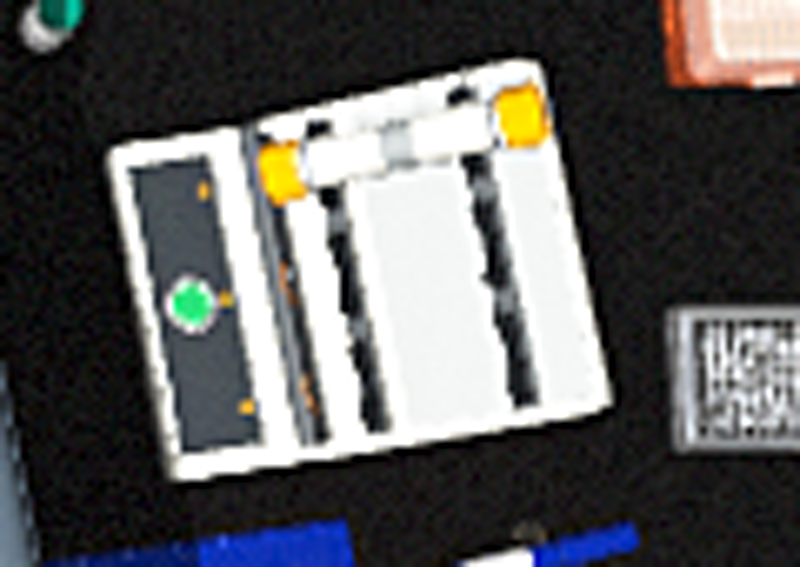

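The crop shows logger C seated in the far bay, with its lower cap on the foot at (283,172). Next I grip logger A.

Run:
```python
from plan import *
rows([tip([632.8,148.6,4],down(198.8))]); rows([tip([632.8,148.6,60],down(198.8))])
```

```text
[-0.14, -0.03, 11.6, 0.0, 0.0, 0.3] rows>=1.9
[-0.0, 0.0, -5.6, 0.0, 0.0, 0.0] rows>=0.9
```

Call:
carry_out:
  deltas: [-0.14, -0.03, 5, 0, 0, 0.3, -0.14, -0.03, 9.5, 0, 0, 0.3, -0.14, -0.03, 11.6, 0, 0, 0.3, -0.14, -0.03, 11.6, 0, 0, 0.3, -0.14, -0.03, 11.6, 0, 0, 0.3]

```text
time: 16.77
position: [633.9, 148.4, -27.3]
orientation: [-180.0, 0.1, -161.2]
ft_force: [-0.8, 0.0, 0.4]
opening: 85.3
finger_force: 0.0
```

Call:
carry_out:
  deltas: [0, 0, 0, 0, 0, 0, 0, 0, 0, 0, 0, 0, 0, 0, 0, 0, 0, 0, 0, 0, 0, 0, 0, 0, 0, 0, 0, 0, 0, 0, 0, 0, 0, 0, 0, 0]
  fingers: 1
  grip_force: 90

```text
time: 17.52
position: [633.7, 148.7, -27.3]
orientation: [-180.0, 0.1, -161.2]
ft_force: [-0.1, -0.3, 4.6]
opening: 26.0
finger_force: 89.2
```

Call:
carry_out:
  deltas: [0, 0, -0.5, 0, 0, 0, 0, 0, -2, 0, 0, 0, 0, 0, -4, 0, 0, 0, 0, 0, -5.6, 0, 0, 0, 0, 0, -5.6, 0, 0, 0, 0, 0, -5.6, 0, 0, 0]

```text
time: 18.27
position: [632.6, 148.5, 27.1]
orientation: [180.0, -0.0, -161.2]
ft_force: [-0.1, -0.6, -3.2]
opening: 25.5
finger_force: 88.6
```

```bash
cat >> h.py <<'E'
def held():
    feel(7); p=viewer.get_image("wrist"); P,R=pose()
    Q=R.inv().apply((wcloud(p)-P).reshape(-1,3)); s=(abs(Q[:,1])<4)&(Q[:,2]<-40)&(Q[:,2]>-80)
    print([(c,round(float(np.median(Q[s&(abs(Q[:,0]-c)<1),2])),1)) for c in range(16,92,4) if (s&(abs(Q[:,0]-c)<1)).any()])
E
python3 - <<'E'
from h import *
held()
E
```

```text
18.625 F [-0.17 -0.09 -2.86] T world [-0.03  0.09 -0.01] T tool [-0.01  0.1   0.01] sd [0.03 0.03 0.03] open 25.607840538528006 [632.27 148.45  26.4 ]
[(16, -57.2), (20, -57.3), (24, -57.3), (28, -57.3), (32, -57.5), (36, -57.4), (40, -57.5), (44, -57.3), (48, -57.5), (52, -57.7), (56, -57.7), (60, -59.7), (64, -59.9), (68, -60.0), (72, -60.0), (76, -60.0), (80, -58.7)]
```

The torque about tool y is +0.10, so the battery is at tool -x and tool x goes uphill. Logger A goes to the middle bay.

Run:
```python
from plan import *
R=tilt(1); B=bay(0); print(B)
rows([ax([560,0,210],down(235))]); 
rows([ax(B+80*uz+8*ux,R)]); rows([ax(B+25*uz+8*ux,R),ax(B+4*uz+8*ux,R)]); rows([ax(B+1.5*uz+8*ux,R),ax(B+1.5*uz+3*ux,R),ax(B+1.5*uz-2.5*ux,R)])
```

```text
[ 529.45 -246.05  100.  ]
[11.68, -11.72, -13.9, 0.0, 0.0, -36.2] rows>=3.5
[21.09, -10.85, 3.09, 11.21, 28.58, -41.83] rows>=4.8
[0.01, -0.0, 5.5, -0.0, -0.0, 0.0] rows>=0.9
[0.01, -0.0, 7.6, -0.0, -0.0, 0.0] rows>=0.3
[-0.0, -0.0, 0.25, -0.0, -0.0, 0.0] rows>=0.0
[-0.5, -0.0, 0.25, -0.0, -0.0, 0.0] rows>=0.1
[-1.05, -0.0, 0.25, -0.0, -0.0, 0.0] rows>=0.1
```

Call:
carry_out:
  deltas: [0, 0, -6, 0, 0, 0, 11.68, -11.72, -13.9, 0, 0, -36.2, 11.68, -11.72, -13.9, 0, 0, -36.2, 11.68, -11.72, -13.9, 0, 0, -36.2, 11.68, -11.72, -13.9, 0, 0, -36.2, 11.68, -11.72, -13.9, 0, 0, -36.2]

```text
time: 19.42
position: [560.1, -0.8, 166.8]
orientation: [-179.9, 0.0, -125.1]
ft_force: [0.0, 0.5, -2.9]
opening: 25.4
finger_force: 89.1
```

Call:
carry_out:
  deltas: [21.09, -10.85, 3.09, 11.21, 28.58, -41.83, 21.09, -10.85, 3.09, 11.21, 28.58, -41.83, 21.09, -10.85, 3.09, 11.21, 28.58, -41.83, 21.09, -10.85, 3.09, 11.21, 28.58, -41.83, 21.09, -10.85, 3.09, 11.21, 28.58, -41.83, 21.09, -10.85, 3.09, 11.21, 28.58, -41.83, 21.09, -10.85, 3.09, 11.21, 28.58, -41.83]

```text
time: 20.3
position: [528.6, -234.4, 135.4]
orientation: [-179.9, -29.9, -82.3]
ft_force: [-0.0, -0.3, -3.1]
opening: 25.3
finger_force: 89.2
```

```bash
cat >> plan.py <<'E'
def inbay(k,a=44):
    m=feel(1); print("bay frame F",m[:3]@ux,m[:3]@V,m[:3]@uz)
    P,R=pose(); D=P-a*R.apply([0,0,1])-bay(k); print("axis mid in bay",D@ux,D@V,D@uz,"x.ux",R.apply([1,0,0])@ux)
E
python3 - <<'E'
from plan import *
inbay(0)
E
```

```text
20.35 F [ 0.79  0.33 -2.27] T world [0.7  0.1  0.02] T tool [ 0.01 -0.7  -0.02] sd [0. 0. 0.] open 25.557638218982426 [ 529.13 -234.78  136.08]
bay frame F -1.323995348354584 0.8302044724680764 -1.8585729531870219
axis mid in bay 8.345356948876624 1.1498159021860233 80.84714973208371 x.ux 1.0000224891202862
```

Call:
carry_out:
  deltas: [0, 0, 3, 0, 0, 0, 0, 0, 5.5, 0, 0, 0, 0, 0, 7, 0, 0, 0, 0, 0, 7.6, 0, 0, 0, 0, 0, 7.6, 0, 0, 0]

```text
time: 20.98
position: [533.1, -272.4, 70.2]
orientation: [180.0, -30.0, -82.1]
ft_force: [-3.9, 1.9, 1.2]
opening: 25.4
finger_force: 89.9
```

Call:
carry_out:
  deltas: [0, 0, 0.25, 0, 0, 0, -0.25, 0, 0.25, 0, 0, 0, -0.5, 0, 0.25, 0, 0, 0, -0.8, 0, 0.25, 0, 0, 0, -1.0, 0, 0.25, 0, 0, 0, -1.0, 0, 0.25, 0, 0, 0]

```text
time: 21.72
position: [533.1, -265.4, 63.3]
orientation: [-179.8, -30.1, -82.2]
ft_force: [-0.3, 0.9, 1.5]
opening: 25.4
finger_force: 89.4
```

Run:
```python
from plan import *
inbay(0)
```

```text
21.775 F [0.04 1.27 1.2 ] T world [ 0.66  0.12 -0.03] T tool [-0.04 -0.67  0.01] sd [0. 0. 0.] open 25.522261565642083 [ 533.14 -265.4    63.28]
bay frame F -0.4852295318579173 0.2148404534698314 1.6679003610349892
axis mid in bay -1.3613832758143851 0.9224906487516426 2.3632894852809603 x.ux 1.0000231162259094
```

Call:
carry_out:
  deltas: [-0.2, -0.05, 0.05, 0, 0, 0, -0.4, -0.05, 0.05, 0, 0, 0, -0.4, -0.05, 0.05, 0, 0, 0]

```text
time: 22.15
position: [533.1, -265.6, 63.4]
orientation: [-179.9, -30.5, -82.4]
ft_force: [-2.6, -6.3, 4.6]
opening: 25.4
finger_force: 89.6
```

Run:
```python
from plan import *
inbay(0)
p=viewer.get_image("top"); W=cloud(p).reshape(-1,3)-bay(0); bx,by,bz=W@ux,W@V,W@uz
s=(abs(by)<6)&(bx<-50)&(bx>-100)
print([(c,round(float(np.median(bz[s&(abs(bx-c)<1)])),1)) for c in range(-98,-50,2) if (s&(abs(bx-c)<1)).any()])
```

```text
22.2 F [-2.76 -4.95  5.28] T world [-0.9   0.52 -0.11] T tool [-0.6   0.82 -0.23] sd [0. 0. 0.] open 25.297253808374496 [ 533.12 -265.63   63.46]
bay frame F 6.559544656451243 -3.4071555794641846 2.3096324304922717
axis mid in bay -1.4193094136399642 0.9600369521806036 2.405111668703927 x.ux 0.9999810189325441
[]
```

Contact with the foot is 6.6 N. I release, retreat and go to logger B.

Run:
```python
from plan import *
R=tilt(1); B=bay(0); p=ax(B+1.5*uz-2*ux,R)[0]+R.apply([-4,-.5,.5]); save((p,R))
rows([(p+110*uz,R)])
rows([tip([510,0,190],down(215))]); rows([tip([432,238.5,120],down(156.1))])
```

```text
[-0.0, -0.0, -11.0, 0.0, 0.0, 0.0] rows>=1.8
[-17.89, -1.38, -10.56, -16.43, -26.91, 61.33] rows>=6.4
[-7.29, 24.01, 7.0, 0.0, 0.0, 58.9] rows>=5.5
```

Call:
carry_out:
  deltas: [0, 0, 0, 0, 0, 0, 0, 0, 0, 0, 0, 0, 0, 0, 0, 0, 0, 0]
  fingers: 0.45

```text
time: 22.62
position: [531.9, -261.7, 59.1]
orientation: [180.0, -30.0, -82.1]
ft_force: [-0.6, -0.3, -0.7]
opening: 47.1
finger_force: 0.0
```

Call:
carry_out:
  deltas: [0, 0, -3, 0, 0, 0, 0, 0, -8, 0, 0, 0, 0, 0, -11, 0, 0, 0, 0, 0, -11, 0, 0, 0]

```text
time: 23.12
position: [526.8, -207.1, 158.2]
orientation: [-179.6, -30.1, -82.2]
ft_force: [-0.0, -0.4, -0.3]
opening: 47.0
finger_force: 0.0
```

Call:
carry_out:
  deltas: [-17.89, -1.38, -10.56, -16.43, -26.91, 61.33, -17.89, -1.38, -10.56, -16.43, -26.91, 61.33, -17.89, -1.38, -10.56, -16.43, -26.91, 61.33, -17.89, -1.38, -10.56, -16.43, -26.91, 61.33, -17.89, -1.38, -10.56, -16.43, -26.91, 61.33, -17.89, -1.38, -10.56, -16.43, -26.91, 61.33, -17.89, -1.38, -10.56, -16.43, -26.91, 61.33, -17.89, -1.38, -10.56, -16.43, -26.91, 61.33]
  fingers: 0

```text
time: 24.12
position: [509.1, -1.0, 155.2]
orientation: [179.9, -0.1, -145.1]
ft_force: [-0.6, 0.4, 0.3]
opening: 85.4
finger_force: 0.0
```

Call:
carry_out:
  deltas: [-7.29, 24.01, 7, 0, 0, 58.9, -7.29, 24.01, 7, 0, 0, 58.9, -7.29, 24.01, 7, 0, 0, 58.9, -7.29, 24.01, 7, 0, 0, 58.9, -7.29, 24.01, 7, 0, 0, 58.9, -7.29, 24.01, 7, 0, 0, 58.9, -7.29, 24.01, 7, 0, 0, 58.9, -7.29, 24.01, 7, 0, 0, 58.9]

```text
time: 25.12
position: [431.9, 238.3, 86.6]
orientation: [-180.0, -0.0, 156.3]
ft_force: [0.5, -0.2, -0.0]
opening: 85.1
finger_force: 0.0
```

Run:
```python
from plan import *
s=arm.sense(); print(s["time"],np.array(s["position"]),np.array(s["orientation"]),np.array(s["q"]))
p,o=wcaps(24)
for x in o: print(*x)
b=viewer.get_image("top"); cv2.imwrite("pics/t4.png",cv2.resize(b["img"][150:235,310:430],(800,567),interpolation=cv2.INTER_CUBIC))
W=cloud(b).reshape(-1,3)
for k in (1,0):
  D=W-bay(k); bx,by,bz=D@ux,D@V,D@uz; s=(abs(by)<8)&(bx<-50)&(bx>-100)
  print(k,[(c,round(float(np.percentile(bz[s&(abs(bx-c)<2)],60)),1)) for c in range(-98,-50,3) if (s&(abs(bx-c)<2)).any()])
```

```text
25.125 [431.89 238.34  86.59] [-179.97   -0.01  156.26] [ 21.11  -1.57 -12.02  79.58  -0.02  44.84]
[258.11 108.99] 1350 [369.07 269.19  24.  ]
[256.43 270.58] 882 [496.87 211.73  24.  ]
1 [(-92, 3.0), (-89, 8.3), (-86, 5.4), (-83, 5.1), (-80, 16.3), (-77, 16.8), (-74, 18.5), (-71, 17.8), (-68, 14.8), (-65, 13.5), (-62, 19.4), (-59, 14.0), (-56, 14.3), (-53, 17.9)]
0 [(-92, 5.2), (-89, 3.8), (-86, 8.0), (-83, 11.9), (-80, 18.6), (-77, 18.9), (-74, 17.3), (-71, 17.2), (-68, 15.8), (-65, 14.3), (-62, 16.9), (-59, 18.6), (-56, 17.0), (-53, 15.0)]
```

View pics/t4.png

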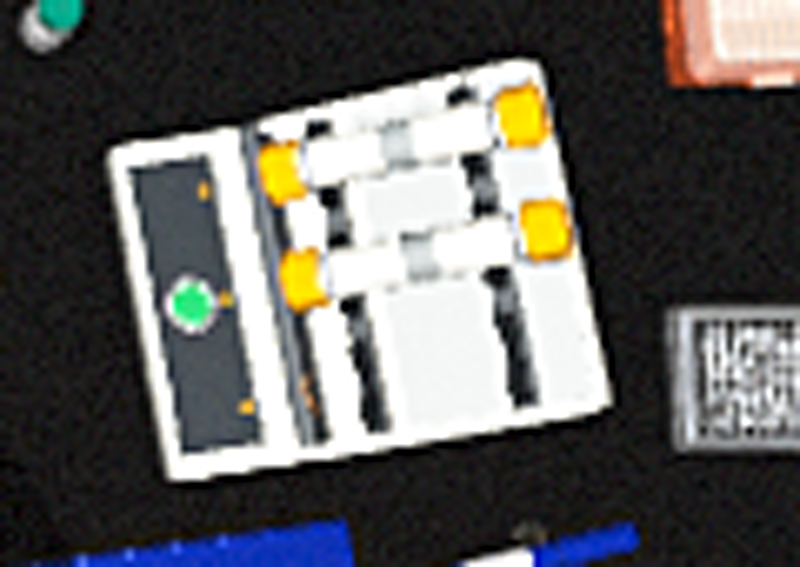

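The crop shows two loggers side by side on the foot, lower caps at (283,172) and (304,280). Next I grip logger B.

Run:
```python
from plan import *
rows([tip([432.7,240.2,4],down(155.8))]); rows([tip([432.7,240.2,60],down(155.8))])
```

```text
[0.01, 0.18, 11.6, 0.0, 0.0, 0.3] rows>=1.9
[-0.0, 0.0, -5.6, 0.0, 0.0, 0.0] rows>=0.9
```

Call:
carry_out:
  deltas: [0.01, 0.18, 5, 0, 0, 0.3, 0.01, 0.18, 9.5, 0, 0, 0.3, 0.01, 0.18, 11.6, 0, 0, 0.3, 0.01, 0.18, 11.6, 0, 0, 0.3, 0.01, 0.18, 11.6, 0, 0, 0.3]

```text
time: 25.85
position: [433.8, 240.4, -27.7]
orientation: [179.9, 0.1, 155.8]
ft_force: [1.0, 0.5, 0.5]
opening: 85.4
finger_force: 0.0
```

Call:
carry_out:
  deltas: [0, 0, 0, 0, 0, 0, 0, 0, 0, 0, 0, 0, 0, 0, 0, 0, 0, 0, 0, 0, 0, 0, 0, 0, 0, 0, 0, 0, 0, 0, 0, 0, 0, 0, 0, 0]
  fingers: 1
  grip_force: 90

```text
time: 26.6
position: [433.5, 240.4, -27.4]
orientation: [179.9, 0.1, 155.8]
ft_force: [-0.6, -1.3, 5.2]
opening: 25.2
finger_force: 89.2
```

Call:
carry_out:
  deltas: [0, 0, -0.5, 0, 0, 0, 0, 0, -2, 0, 0, 0, 0, 0, -4, 0, 0, 0, 0, 0, -5.6, 0, 0, 0, 0, 0, -5.6, 0, 0, 0, 0, 0, -5.6, 0, 0, 0]

```text
time: 27.35
position: [432.2, 240.1, 26.6]
orientation: [-180.0, -0.0, 155.8]
ft_force: [-0.3, -0.5, -3.4]
opening: 25.2
finger_force: 88.6
```

Run:
```python
from h import *
held()
```

```text
27.7 F [ 0.31 -0.01 -2.72] T world [-0.04 -0.08 -0.01] T tool [ 0.   -0.08  0.01] sd [0.01 0.02 0.02] open 25.825749619973628 [432.16 240.05  26.46]
[(16, -57.0), (20, -57.2), (24, -57.1), (28, -57.2), (32, -57.1), (36, -57.1), (40, -57.1), (44, -57.2), (48, -57.0), (52, -57.3), (56, -57.3), (60, -58.7), (64, -59.3), (68, -59.2), (72, -59.2), (76, -59.1), (80, -58.0)]
```

The torque about tool y is -0.08, so the battery is at tool +x, as with logger C. Logger B goes to the near bay with tool x downhill.

Run:
```python
from plan import *
R=tilt(-1); B=bay(-1); print(B)
rows([ax([480,20,225],down(130))]); 
rows([ax(B+80*uz+8*ux,R)]); rows([ax(B+25*uz+8*ux,R),ax(B+4*uz+8*ux,R)]); rows([ax(B+1.5*uz+8*ux,R),ax(B+1.5*uz-2*ux,R)])
```

```text
[ 464.06 -255.04  100.  ]
[-13.34, -18.15, -15.4, 0.0, 0.0, 25.8] rows>=4.4
[-19.11, -18.31, 4.58, 8.42, -29.2, 31.42] rows>=4.3
[0.0, 0.0, 5.5, 0.0, -0.0, 0.0] rows>=0.9
[0.0, 0.0, 7.6, 0.0, -0.0, 0.0] rows>=0.3
[0.0, 0.0, 0.25, 0.0, -0.0, 0.0] rows>=0.0
[1.0, 0.0, 0.25, 0.0, -0.0, 0.0] rows>=0.2
```

Call:
carry_out:
  deltas: [0, 0, -6, 0, 0, 0, -13.34, -18.15, -15.4, 0, 0, 25.8, -13.34, -18.15, -15.4, 0, 0, 25.8, -13.34, -18.15, -15.4, 0, 0, 25.8, -13.34, -18.15, -15.4, 0, 0, 25.8, -13.34, -18.15, -15.4, 0, 0, 25.8, -13.34, -18.15, -15.4, 0, 0, 25.8]

```text
time: 28.62
position: [479.6, 20.0, 180.8]
orientation: [180.0, -0.1, 130.0]
ft_force: [-0.4, 0.7, -2.6]
opening: 25.2
finger_force: 89.5
```

Call:
carry_out:
  deltas: [-19.11, -18.31, 4.58, 8.42, -29.2, 31.42, -19.11, -18.31, 4.58, 8.42, -29.2, 31.42, -19.11, -18.31, 4.58, 8.42, -29.2, 31.42, -19.11, -18.31, 4.58, 8.42, -29.2, 31.42, -19.11, -18.31, 4.58, 8.42, -29.2, 31.42, -19.11, -18.31, 4.58, 8.42, -29.2, 31.42, -19.11, -18.31, 4.58, 8.42, -29.2, 31.42]

```text
time: 29.5
position: [463.3, -243.0, 135.8]
orientation: [179.9, 29.9, 97.9]
ft_force: [0.1, -0.4, -2.6]
opening: 25.8
finger_force: 89.5
```

Run:
```python
from plan import *
inbay(-1)
```

```text
29.55 F [-0.48 -0.21 -2.45] T world [0.7  0.11 0.05] T tool [-0.01  0.71 -0.04] sd [0. 0. 0.] open 25.6414502443541 [ 463.44 -243.14  136.08]
bay frame F -1.1036693553982255 -0.5041821647755068 -2.1875046840264787
axis mid in bay 7.774837849186326 0.9004794200533326 81.18399675414344 x.ux -1.0000233213441343
```

Call:
carry_out:
  deltas: [0, 0, 3, 0, 0, 0, 0, 0, 5.5, 0, 0, 0, 0, 0, 7, 0, 0, 0, 0, 0, 7.6, 0, 0, 0, 0, 0, 7.6, 0, 0, 0]

```text
time: 30.18
position: [467.7, -280.9, 69.7]
orientation: [-180.0, 29.9, 97.9]
ft_force: [-2.6, 4.0, -0.3]
opening: 25.3
finger_force: 90.1
```

Call:
carry_out:
  deltas: [0, 0, 0.25, 0, 0, 0, 0.25, 0, 0.25, 0, 0, 0, 0.5, 0, 0.25, 0, 0, 0, 0.8, 0, 0.25, 0, 0, 0, 1.0, 0, 0.25, 0, 0, 0, 1.0, 0, 0.25, 0, 0, 0]

```text
time: 30.92
position: [467.9, -275.3, 63.8]
orientation: [179.8, 30.2, 97.7]
ft_force: [1.1, -2.1, 1.8]
opening: 25.2
finger_force: 89.7
```

Run:
```python
from plan import *
inbay(-1)
```

```text
30.975 F [ 1.48 -2.78  1.57] T world [ 0.03 -0.13 -0.03] T tool [-0.1   0.02  0.1 ] sd [0. 0. 0.] open 25.357852338052016 [ 467.83 -275.26   63.73]
bay frame F 3.3484873202982417 1.0916355733194345 -0.11566483212184252
axis mid in bay -0.45848597989904327 0.8842439174228175 2.320119122729027 x.ux -1.0000192640735814
```

The foot contact is felt. I nudge slightly, release, retreat and shut the fingers over the key.

Call:
carry_out:
  deltas: [0.2, -0.05, 0.05, 0, 0, 0, 0.2, -0.05, 0.05, 0, 0, 0]

```text
time: 31.22
position: [467.7, -275.4, 63.8]
orientation: [179.7, 30.4, 97.6]
ft_force: [1.1, -5.8, 2.9]
opening: 25.2
finger_force: 89.7
```

Run:
```python
from plan import *
inbay(-1)
R=tilt(-1); B=bay(-1); p=ax(B+1.5*uz-2*ux,R)[0]+R.apply([2,-.5,.5]); save((p,R))
rows([(p+110*uz,R)]); K=[512.5,-125.8]
rows([tip(K+[100],down(97.8))]); rows([tip(K+[45],down(97.8))])
```

```text
31.275 F [ 1.66 -5.21  3.94] T world [-0.77 -0.18  0.08] T tool [-0.1  -0.79 -0.03] sd [0. 0. 0.] open 25.20213340603318 [ 467.74 -275.39   63.81]
bay frame F 6.6347961520819405 0.9381626430343128 0.7132408328426469
axis mid in bay -0.48044649155211316 0.7626828764898815 2.32860761392457 x.ux -0.999999044732242
[0.0, -0.0, -11.0, 0.0, 0.0, 0.0] rows>=1.8
[11.77, 6.61, 3.49, 0.01, 30.0, 0.03] rows>=2.8
[-0.0, 0.0, 5.49, -0.0, -0.0, 0.0] rows>=0.9
```

Call:
carry_out:
  deltas: [0, 0, 0, 0, 0, 0, 0, 0, 0, 0, 0, 0, 0, 0, 0, 0, 0, 0]
  fingers: 0.45

```text
time: 31.65
position: [465.4, -272.4, 59.9]
orientation: [-179.9, 29.9, 97.9]
ft_force: [0.3, 0.3, -0.2]
opening: 46.8
finger_force: 0.0
```

Call:
carry_out:
  deltas: [0, 0, -3, 0, 0, 0, 0, 0, -8, 0, 0, 0, 0, 0, -11, 0, 0, 0, 0, 0, -11, 0, 0, 0]

```text
time: 32.15
position: [460.4, -218.1, 159.0]
orientation: [179.7, 30.1, 97.8]
ft_force: [-0.0, -0.1, -0.2]
opening: 47.1
finger_force: 0.0
```

Call:
carry_out:
  deltas: [11.77, 6.61, 3.49, 0, 30, 0, 11.77, 6.61, 3.49, 0, 30, 0, 11.77, 6.61, 3.49, 0, 30, 0, 11.77, 6.61, 3.49, 0, 30, 0, 11.77, 6.61, 3.49, 0, 30, 0, 11.77, 6.61, 3.49, 0, 30, 0]
  fingers: 1

```text
time: 32.9
position: [512.1, -125.4, 67.4]
orientation: [180.0, 0.1, 97.9]
ft_force: [-0.2, -0.5, 0.1]
opening: 0.3
finger_force: 0.0
```

Run:
```python
from plan import *
s=arm.sense(); print(s["time"],np.array(s["position"]),np.array(s["orientation"]),s["opening"])
p=viewer.get_image("wrist"); b=viewer.get_image("top"); C=wcloud(p); hsv=cv2.cvtColor(p["img"],cv2.COLOR_BGR2HSV)
m=((hsv[...,0]>50)&(hsv[...,0]<85)&(hsv[...,1]>120)).astype(np.uint8); n,l,st,ce=cv2.connectedComponentsWithStats(m)
for i in range(1,n):
  if st[i,4]>40: print("green",ce[i],st[i,4],C[l==i].mean(0))
P,R=pose(); Q=R.inv().apply((C-P).reshape(-1,3)); q=Q[(abs(Q[:,0])<14)&(abs(Q[:,1])<8)&(Q[:,2]<-15)]; print("tips",np.percentile(q[:,2],[90,98,100]),q[q[:,2]>np.percentile(q[:,2],98)].mean(0))
im=np.vstack([p["img"],cv2.resize(b["img"][150:235,310:430],(512,363),interpolation=cv2.INTER_CUBIC)]); cv2.imwrite("pics/k.png",cv2.resize(im,(411,600)))
W=cloud(b).reshape(-1,3)
for k in (1,0,-1):
  D=W-bay(k); bx,by,bz=D@ux,D@V,D@uz; s=(abs(by)<8)&(bx<-70)&(bx>-100)
  print(k,[(c,round(float(np.percentile(bz[s&(abs(bx-c)<2)],60)),1)) for c in range(-92,-68,3) if (s&(abs(bx-c)<2)).any()])
```

```text
32.9 [ 512.12 -125.36   67.43] [179.96   0.07  97.89] 0.2844121311940778
green [482.32 150.9 ] 285 [679.63 -51.56  54.35]
green [255.45 204.95] 599 [ 512.39 -124.93   29.45]
tips [-53.66 -36.86 -30.97] [ 11.1   -0.04 -34.36]
1 [(-83, 13.7), (-80, 16.1), (-77, 16.1), (-74, 19.1), (-71, 14.1)]
0 [(-74, 192.7), (-71, 195.4)]
-1 [(-74, 143.5), (-71, 143.3)]
```

View pics/k.png

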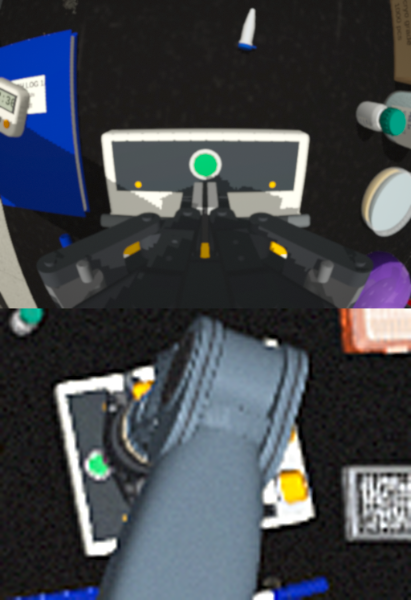

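The key sits straight ahead of the fingers at (205,165), and measures (512.4,-124.9,29). I approach it in fine steps.

Call:
carry_out:
  deltas: [0, 0, 3, 0, 0, 0, 0, 0, 5.5, 0, 0, 0, 0, 0, 6.5, 0, 0, 0, 0, 0, 6.5, 0, 0, 0, 0, 0, 6.5, 0, 0, 0]

```text
time: 33.62
position: [513.4, -126.1, 3.4]
orientation: [179.9, 0.1, 97.8]
ft_force: [-0.1, -0.2, 0.3]
opening: -0.1
finger_force: 0.0
```

Call:
carry_out:
  deltas: [0, 0, 0.1, 0, 0, 0, 0, 0, 0.2, 0, 0, 0, 0, 0, 0.3, 0, 0, 0, 0, 0, 0.3, 0, 0, 0]

```text
time: 34.12
position: [513.0, -126.1, -0.2]
orientation: [179.9, 0.0, 97.8]
ft_force: [-0.1, -0.0, 4.2]
opening: -0.2
finger_force: 2.0
```

Run:
```python
from h import *
feel(2)
```

```text
34.225 F [-0.66 -0.16  3.65] T world [0.02 0.05 0.03] T tool [ 0.05  0.03 -0.03] sd [0.01 0.01 0.  ] open 0.31887555594285144 [ 513.03 -126.12   -0.23]
```

Call:
carry_out:
  deltas: [0, 0, 0.05, 0, 0, 0, 0, 0, 0.05, 0, 0, 0, 0, 0, 0.05, 0, 0, 0]

```text
time: 34.6
position: [513.0, -126.1, -0.7]
orientation: [179.9, 0.0, 97.8]
ft_force: [-1.0, -0.8, 6.3]
opening: 0.3
finger_force: 3.0
```

Run:
```python
from h import *
feel(3)
```

```text
34.75 F [-0.17  0.35  6.07] T world [ 0.02  0.11 -0.01] T tool [0.11 0.03 0.01] sd [0.03 0.02 0.05] open 0.23206430217761131 [ 513.   -126.11   -0.69]
```

At 6.1 N the key is about 1.7 mm in, so it is pressed. I let go and back away for a last check.

Call:
carry_out:
  deltas: [0, 0, -3, 0, 0, 0, 0, 0, -8, 0, 0, 0, 0, 0, -13, 0, 0, 0, 6, 0, -15, 0, 0, 0, 12, 0, -15, 0, 0, 0, 18, 0, -15, 0, 0, 0, 20, 0, -15, 0, 0, 0, 20, 0, -15, 0, 0, 0]

```text
time: 35.75
position: [484.2, 73.7, 147.5]
orientation: [-179.9, -0.0, 98.0]
ft_force: [-0.3, -0.4, -0.4]
opening: -0.1
finger_force: 0.0
```

Run:
```python
from plan import *
s=arm.sense(); print(s["time"],np.array(s["position"]),np.array(s["ft_force"]))
b=viewer.get_image("top"); W=cloud(b).reshape(-1,3)
for k in (1,0,-1):
  D=W-bay(k); bx,by,bz=D@ux,D@V,D@uz; s=(abs(by)<8)&(bx<-70)&(bx>-100)
  print(k,[(c,round(float(np.percentile(bz[s&(abs(bx-c)<2)],60)),1)) for c in range(-92,-68,3) if (s&(abs(bx-c)<2)).any()])
cv2.imwrite("pics/end.png",cv2.resize(b["img"][125:290,195:415],(800,600),interpolation=cv2.INTER_CUBIC))
```

```text
35.75 [484.17  73.73 147.51] [-0.34 -0.4  -0.36]
1 [(-89, 7.9), (-86, 6.4), (-83, 6.5), (-80, 14.6), (-77, 18.8), (-74, 18.0), (-71, 18.5)]
0 [(-92, 4.4), (-89, 7.3), (-86, 6.5), (-83, 8.6), (-80, 16.5), (-77, 17.2), (-74, 489.6), (-71, 610.4)]
-1 [(-92, 8.6), (-89, 9.2), (-86, 9.7), (-83, 11.1), (-80, 489.2), (-77, 18.4), (-74, 18.6), (-71, 625.5)]
```

View pics/end.png

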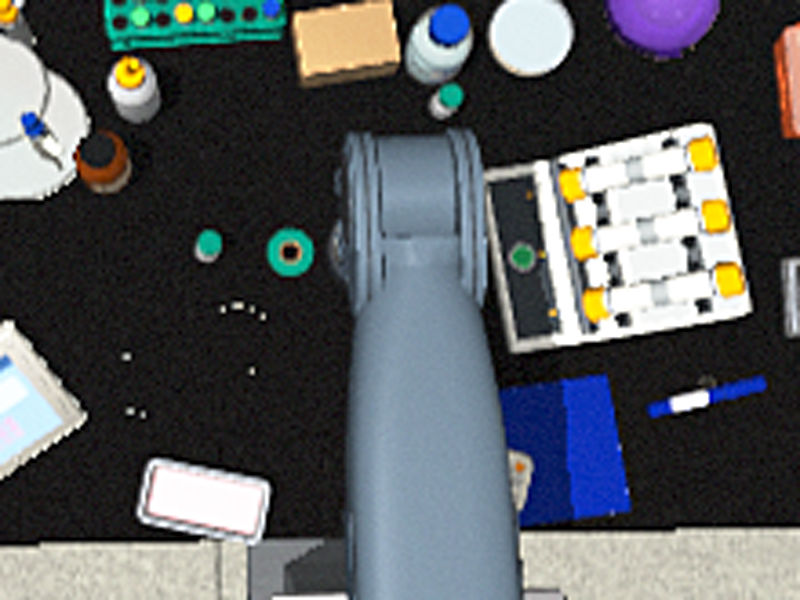

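All three loggers lie in the dock, lower caps at (571,185), (582,243) and (595,305) along the foot. The bystanders that show are in place.

```bash
python3 -c "
from station import close_job
print(close_job())"
```

```text
the job is handed in; nothing more can be done
None
```

All three loggers lie in their own bays against the foot, battery ends down as felt at the wrist; the green key was then pressed at about 6 N and let go, and the job was handed in at about 36 s of the 72 s (one early grip closed on nothing and moved nothing; the micro tube was hidden by the arm in the last picture).

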